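# Re-index the length stop of a slicing guide

### The job

Set the slicing guide's sliding stop for the next cut: pull its black spring knob up until the pin is out of the parking hole, slide the stop along to the hole marked by the tall pointed marker, and let the pin spring fully home in that hole. The markers show only roughly where the holes are, so feel for the hole; never press, drag or wrench the pin hard against the metal (18 N at most), and leave the jar, the garlic and the mug where they stand.

Things in the scene. Friction and masses are not known exactly. Their poses are not given: they have to be found in the camera images.
- board: Slicing guide: light wooden board 160 (x) x 340 (y) x 18 mm, fixed on the worktop; origin under its centre, z up. The index strip, parking hole and pin lie on the line board x = -30 mm, along y. The aluminium stop slides only along y, knob from y = +104 to -75 mm, about 2 N friction. Knife-guide plates 63 mm high at y = -145 mm, back half.
- strip_mid (a point): Point on the steel index strip's face at its middle marker: board x = -30, y = -5 mm, 28 mm above the board's underside. Strip 34 mm wide; three through holes, each 11 mm long along y, one near each marker. Markers are 45 mm apart at y = +40, -5, -50 mm, but the strip shifts in its clamps and the holes are unevenly spaced: a hole really lies 2 to 10 mm from its marker, either way along y.
- parking (a point): Mouth of the parking hole, where the pin stands at the start: board x = -30, y = +100 mm, 28.5 mm above the board's underside, 11 mm long along y, in a fixed aluminium block that does not shift with the strip.
- stop_top (a point): Top of the stop's aluminium carriage (56 mm along board x, 50 mm along y), under the knob's axis, 48 mm above the board's underside. A round collar, 24 mm across, rises 6 mm above it under the knob. A flat stop plate, 6 mm thick, reaches from the carriage to near the board's back edge, lower than this point.
- plunger: Index plunger on the carriage: black round knob, 26 mm across, 24 mm high, over an 8 mm flat-ended pin. Origin: centre of the knob's underside, 60 mm above the board's underside when home (pin 8 mm deep), 68 when the pin rests on the strip. Pulls up at most 13 mm; spring 4 N home, 7 N at top. Pushed sideways, it moves the stop; it drops into a hole only if not gripped.
- pointer: Tall pointed steel marker: 14 mm square foot with a pointed pin, 32 mm high, fixed on the board's front edge (board x = -69 mm) beside the wanted hole, whose centre lies 2 to 10 mm from it either way along y. Origin: centre of its foot; axes as the board's. The other two holes have low round studs instead, 14 mm across, 6 mm high.
- jar: Bystander: spice jar with a green lid, 40 mm in diameter, 98 mm high, standing behind the board. Origin at the centre of its underside.
- garlic: Bystander: garlic bulb, 56 mm, lying behind the board. Origin at its underside.
- mug: Bystander: small white spotted mug, 63 x 88 x 54 mm, standing off the board's left (+y) end. Origin at its underside.

How it is judged:
By the outcome, as a careful person would: the job done as asked, in the order asked, and still so for the second after the job is handed in, with the robot touching nothing.
It also fails if it takes over 45 s, if anything falls off the work surface, if the arm or the gripper's body presses on something with over 40 N, if the wrist force passes 120 N, or if a joint passes its speed limit or range.

### The arm

A 6-joint arm with a two-finger parallel gripper is mounted at the origin on a cart in front of the work surface, level with it; the furniture and walls round the work are solid. World frame = base frame: x ahead of the robot, y to its left, z up, the work surface at z = 0. Lengths are in m, angles in degrees, forces in N, time in s.
With the tool pointing down it reaches from about 0.375 to 0.75 m from the base axis. Payload 9 kg.
Tool frame: the origin (TCP) lies where the fingers leave the gripper's body, on its centre line; the fingertips stand 73 mm ahead of it and the grasp point (between the pads) lies 54 mm ahead of it (robot.tip_reach is the distance from the TCP to the fingertips, in m); z points along the fingers, y is the line along which they close (so a half turn about z gives the same grasp; the last joint's range is limited). The gripper opens to 85 mm and grips with 20 to 120 N. Pads are 22 mm wide; open, the fingers measure 114 mm over their backs; the gripper's body (76 mm by 85 mm) begins 54 mm behind the grasp point. The pads swing forward as they close: fully open they stand 13 mm farther back than shut.
Start: joints at [-81.515, 5.964, 5.575, 89.605, 0, 77.527], TCP at [0.215, -0.56, 0.304] pointing down, gripper open.
Joint ranges: [-171.21, 171.21], [-48.23, 106.86], [-62.78, 66.21], [-105.2, 120.99], [-86.42, 89.51], [-180, 180]. Speed limits (degrees/s): [127.2, 127.2, 147.25, 180, 180, 180].

### API

Orientations are given as [roll, pitch, yaw] about the fixed x, y, z axes, in that order (R = Rz(yaw) Ry(pitch) Rx(roll)).
In Python, from plant import robot gives the robot as it stands. Calls block until the motion is done:
- robot.move_pose(position, orientation): joint-space move of the TCP to a pose.
- robot.line_to(position, vel=0.15, rotation=None, guard=None): straight line of the TCP; rotation=None keeps the orientation; vel is the mean speed in m/s. With guard (N) it stops when the force on the tool has changed by that much, and returns True; else False.
- robot.goto_joints(angles): joint-space move.
- robot.set_gripper(opening): finger opening in m; the grip force is fixed at half the most; returns when the fingers have stopped.
- robot.pause(seconds).
- robot.ik(position, orientation): joint angles nearest the present ones, or None.
- robot.observe(): the state.
- robot.grab_frame(name): name is "scene" or "top" or "wrist"; returns the picture (400x640x3 uint8, blue, green, red); there is no depth.
- robot.get_calibration(name): a dict with "vertical_fov" (degrees; the focal length in pixels is half the picture's height over the tangent of half this angle, whatever the lens; pixels are square), "cx", "cy" (the principal point, pixels), "rvec" (rotation vector, rad) and "tvec" (3), from world to camera coordinates, as OpenCV has them. Camera axes: x right, y down, z forward; pixel columns grow to the right and rows downward; lengths in m; the calibration is good to about 2 mm. A picture is of the moment at which its call begins: read the wrist's pose just before it. get_calibration takes no time and is no camera call; for the wrist camera it gives the pose at the moment of the call.
A pose or a line that the arm cannot do raises robot.IKError and nothing moves.
- robot.job_done(): hands the job in; it is judged then, once.
The state is a dict: "time": time; "q": joint angles; "qvel": joint speeds; "joint_torque": joint torques, N m; "tool_pos": TCP position; "tcp_rot": TCP orientation; "ft_force": force on the tool from outside, world axes, zero at the start; "torque": the same for the moment, N m; "gripper_width": finger opening in m; "gripper_force": force on a finger pad.
Only numpy, scipy, OpenCV 4.12 (cv2) and the standard library are available. Lean on these libraries where they do the work, as an engineer would, in place of code of your own. Each camera call takes 0.05 s, during which the arm holds its last target. There are 200 camera calls.

## Working session

There is one attempt and no reset: what is moved stays moved. The work goes in short steps, each a Python script; the robot and the scene stay as the last script left them, time stands still between calls to the robot, and variables do not carry over. Pictures are saved under pics/ and viewed, at most 10 in all, crops included, and the job is handed in when it is done.

```bash
ls; mkdir -p pics
python3 - <<'E'
from plant import robot
import cv2
for n in("scene","top"):
    cv2.imwrite(f"pics/{n}.png",robot.grab_frame(n)); print(n,robot.get_calibration(n))
o=robot.observe();print(o)
E
```

```text
pics
scene {'vertical_fov': 45.51009861651415, 'cx': 314.807978255153, 'cy': 198.00909607961, 'rvec': array([ 0.71159112, -2.41964913,  1.33072714]), 'tvec': array([0.49376769, 0.1958506 , 0.77654147])}
top {'vertical_fov': 50.462832899768955, 'cx': 327.89532526894925, 'cy': 196.5504088489969, 'rvec': array([ 2.15876322, -2.16887857,  0.12846775]), 'tvec': array([0.04691749, 0.56767138, 0.94877122])}
{'time': 0.1, 'q': array([-8.15143545e+01,  5.99504674e+00,  5.53330724e+00,  8.96067423e+01,
        1.92551758e-03,  7.75259300e+01]), 'qvel': array([-0.16675324, -0.07233901,  0.10983906,  0.04932569,  0.00591175,
       -0.07023186]), 'joint_torque': array([ 7.32816959e-03, -5.58211648e+01,  5.04716778e+01,  1.32662713e-02,
       -1.73733551e-04, -3.76798812e-05]), 'tool_pos': array([ 0.2146031 , -0.56007823,  0.3032188 ]), 'tcp_rot': array([-1.79933551e+02, -1.66719791e-02,  2.09597047e+01]), 'ft_force': array([ 0.26453178, -0.65905435,  0.96361178]), 'torque': array([ 0.02351657,  0.02446713, -0.01383188]), 'gripper_force': 0.0, 'gripper_width': 0.08553092568064012}
```

View pics/scene.png

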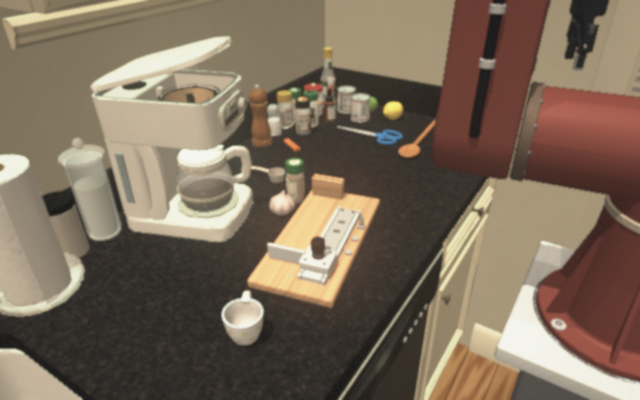

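View pics/top.png

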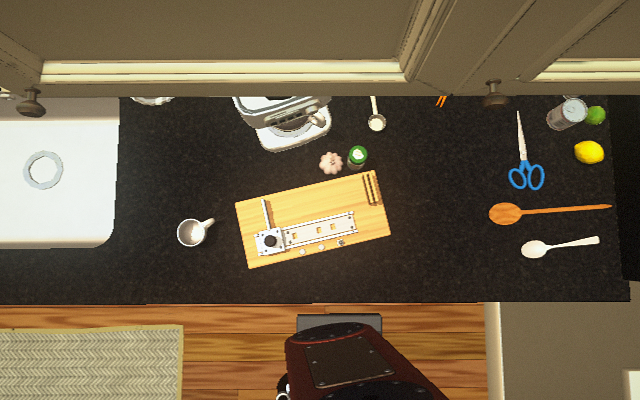

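The top view shows the board spanning about (235,203)–(390,238), the knob near (270,240), the strip with three holes near (294,236), (319,230) and (333,227), and markers along the front edge near (303,252), (322,247) and (341,243). I'll enlarge it to get exact pixels.

Run:
```python
import cv2
a=cv2.imread("pics/top.png")[160:280,230:395]
cv2.imwrite("pics/topc.png",cv2.resize(a,None,fx=4.8,fy=4.8,interpolation=cv2.INTER_CUBIC))
```

```text
(no output)
```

View pics/topc.png

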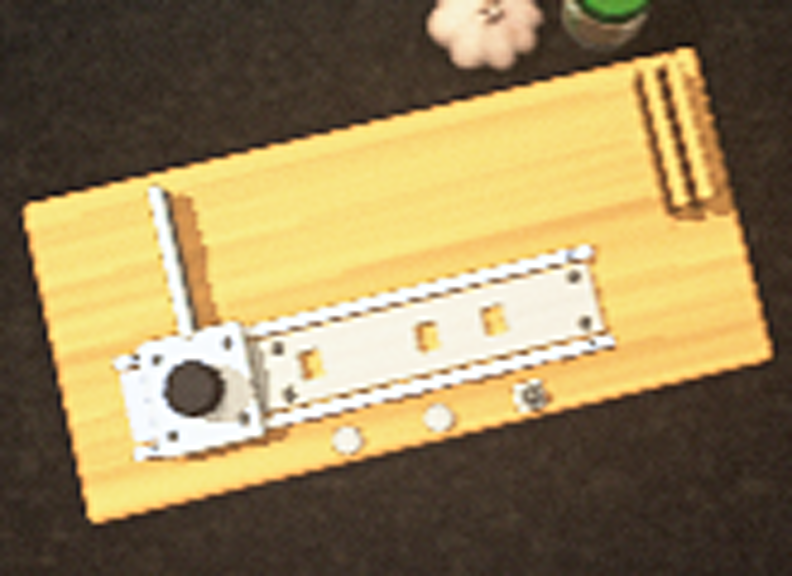

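The pointer stands beside the farthest (−y) hole. In the crop, that hole is at about (495,320), the pointer foot at about (531,397), and the knob top at about (193,388). Next I'll fit the board pose.

```bash
cat > h.py <<'E'
import numpy as np, cv2
from scipy.optimize import least_squares
def proj(P,c):
    f=200/np.tan(np.radians(c["vertical_fov"]/2))
    return cv2.projectPoints(np.float64(P).reshape(-1,1,3),c["rvec"],c["tvec"],np.array([[f,0,c["cx"]],[0,f,c["cy"]],[0,0,1]]),None)[0].reshape(-1,2)
def ray(uv,c,z):
    f=200/np.tan(np.radians(c["vertical_fov"]/2)); R=cv2.Rodrigues(c["rvec"])[0]
    C=-R.T@c["tvec"].ravel(); d=R.T@[(uv[0]-c["cx"])/f,(uv[1]-c["cy"])/f,1]
    return C+d*(z-C[2])/d[2]
def b2w(p,b):
    p=np.atleast_2d(p).astype(float); c,s=np.cos(b[2]),np.sin(b[2])
    return np.c_[b[0]+c*p[:,0]-s*p[:,1],b[1]+s*p[:,0]+c*p[:,1],p[:,2]]
def w2b(p,b):
    c,s=np.cos(b[2]),np.sin(b[2]); d=np.array(p[:2])-b[:2]
    return np.array([c*d[0]+s*d[1],-s*d[0]+c*d[1]])
E
python3 - <<'E'
from plant import robot
from h import *
c=robot.get_calibration("top")
px=lambda u,v:np.array([(u+.5)/4.8-.5+230,(v+.5)/4.8-.5+160])
I=[px(22,203),px(692,47),px(772,357),px(95,522),px(193,388)]
P=[[.08,.17,.018],[.08,-.17,.018],[-.08,-.17,.018],[-.08,.17,.018],[-.03,.1,.084]]
r=least_squares(lambda b:(proj(b2w(P,b),c)-I).ravel(),[.5,0,0.])
print(r.x,np.degrees(r.x[2]),r.fun.reshape(-1,2).round(2))
b=r.x;np.save("b.npy",b)
for n,u,z in(("hole",(496,320),.028),("h2",(427,337),.028),("h1",(311,364),.028),("ptr",(531,397),.02),("s2",(438,418),.024),("s1",(347,440),.024)):
    print(n,w2b(ray(px(*u),c,z),b))
print(b2w([[-.03,.1,.06],[-.03,-.05,.028]],b), robot.tip_reach)
E
```

```text
[0.51931306 0.08077451 0.23161109] 13.270337907208987 [[-0.38 -0.08]
 [ 0.7  -1.03]
 [ 1.    0.37]
 [-1.    0.74]
 [-0.29 -0.11]]
hole [-0.03034322 -0.04196968]
h2 [-0.03050724 -0.00787539]
h1 [-0.03004819  0.04910898]
ptr [-0.06998843 -0.04984241]
s2 [-0.06926612 -0.00398315]
s1 [-0.069233    0.04080002]
[[0.46715953 0.17121791 0.06      ]
 [0.50159142 0.02522324 0.028     ]] 0.0726
```

Run:
```python
from plant import robot
from h import *
b=np.load("b.npy"); yaw=np.degrees(b[2])
p=b2w([-.03,0.0,.24],b)[0]
robot.move_pose(p,[180,0,yaw]); robot.pause(.3)
c=robot.get_calibration("wrist");im=robot.grab_frame("wrist");cv2.imwrite("pics/w1.png",im)
np.save("c1.npy",c,allow_pickle=True)
o=robot.observe();print(o["time"],o["tool_pos"],p,o["q"])
print(proj(b2w([[-.03,.1,.084],[-.03,-.042,.028],[-.069,-.05,.018]],b),c))
```

```text
2.9167 [0.49017575 0.07370051 0.23998403] [0.49011412 0.07388813 0.24      ] [-6.60614125e+00 -1.26270305e+01 -1.89975804e+01  8.36301479e+01
  6.86033200e-04  1.60145642e+02]
[[193.97300198 207.6352774 ]
 [358.38378042 191.42325906]
 [363.18700034 224.58609533]]
```

View pics/w1.png

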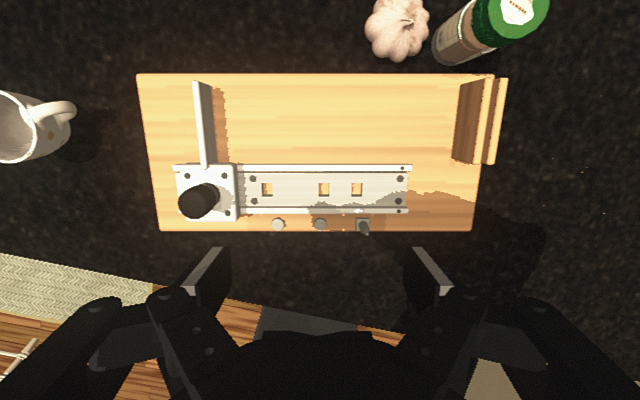

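The wrist view shows the target hole at about (357,189), against a prediction of (358,191). The knob is at about (197,200), the square pointer foot at about (363,226), and the jar and garlic are well clear at the back. I'll zoom in to refine.

Run:
```python
import cv2
a=cv2.imread("pics/w1.png")[150:245,150:420]
cv2.imwrite("pics/w1c.png",cv2.resize(a,(270*3-10,285*800//810),interpolation=cv2.INTER_CUBIC))
```

```text
(no output)
```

View pics/w1c.png

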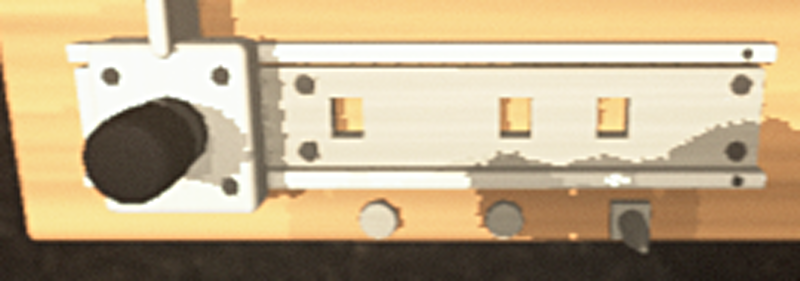

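Run:
```python
from h import *
c=np.load("c1.npy",allow_pickle=True).item();b=np.load("b.npy")
px=lambda u,v:np.array([150+u/2.963,150+v/2.963])
for n,u,z in(("knob",(131,158),.084),("holeL",(596,117),.028),("holeR",(630,117),.028),("h2",(515,117),.028),("ptr",(630,220),.019),("s2",(504,219),.024),("s1",(380,219),.024)):
    print(n,w2b(ray(px(*u),c,z),b)*1e3)
```

```text
knob [-26.33861249  99.38411027]
holeL [-28.00105747 -34.67805382]
holeR [-28.00937297 -46.16957921]
h2 [-27.98124568  -7.29931065]
ptr [-68.25031743 -49.21107823]
s2 [-66.01730944  -3.70096873]
s1 [-65.98833301  40.25562379]
```

The hole lies at board y ≈ −41.8 mm, about 8 mm from its marker, which is plausible. Next I'll descend over the knob and find its centre by light touches against the parking-hole play, before gripping.

```bash
cat >> h.py <<'E'
B=np.load("b.npy")
def st(robot):
    o=robot.observe(); f=o["ft_force"]; c,s=np.cos(B[2]),np.sin(B[2])
    return w2b(o["tool_pos"],B)*1e3, o["tool_pos"][2]*1e3, np.array([c*f[0]+s*f[1],-s*f[0]+c*f[1],f[2]]), o["gripper_width"]*1e3, o["time"]
def go(robot,x,y,z,v,g=None): return robot.line_to(b2w([x,y,z],B)[0],vel=v,guard=g)
E
python3 - <<'E'
from plant import robot
from h import *
np.set_printoptions(precision=2,suppress=True)
robot.move_pose(b2w([-.0285,.1,.175],B)[0],[180,0,np.degrees(B[2])])
print(go(robot,-.0285,.1,.128,.08,6)); print(st(robot))
robot.set_gripper(.034);robot.pause(.2);print(st(robot))
ys=[]
for d in(-.008,.008):
    print(go(robot,-.0285,.1+d,.128,.012,3.5)); s=st(robot);print(s); ys.append(s[0][1])
    go(robot,-.0285,s[0][1]/1e3-np.sign(d)*.001,.128,.02)
print(ys,np.mean(ys)); go(robot,-.0285,np.mean(ys)/1e3,.128,.02); robot.pause(.2);print(st(robot))
cv2.imwrite("pics/w2.png",robot.grab_frame("wrist"))
E
```

```text
False
(array([-28.41,  99.95]), np.float64(128.15249810383673), array([ 0.27, -0.4 ,  1.02]), 85.668763541657, 4.2)
(array([-28.51, 100.02]), np.float64(127.99122730146722), array([0.77, 0.92, 0.03]), 33.95478535560805, 4.95)
True
(array([-28.67,  95.82]), np.float64(127.73947589211679), array([-0.72,  1.41,  0.17]), 33.7371966269897, 5.4083)
True
(array([-28.67, 107.48]), np.float64(127.72535495500759), array([ 0.22, -1.33,  0.55]), 33.86598319734796, 6.5417)
[np.float64(95.8240722153322), np.float64(107.48343722479956)] 101.65375472006588
(array([-28.49, 101.7 ]), np.float64(128.0207371481935), array([-1.18, -0.08,  0.06]), 34.21497440679017, 7.3833)
```

Run:
```python
from plant import robot
from h import *
np.set_printoptions(precision=2,suppress=True)
y0=.10165
robot.set_gripper(.0); robot.pause(.1); print("grip",st(robot))
print(go(robot,-.0285,y0,.1385,.03,13)); robot.pause(.15); print("up",st(robot))
if go(robot,-.0285,y0-.02,.1385,.04,9): print("BLOCK",st(robot))
else:
    print(st(robot)); print(go(robot,-.0285,-.0402,.1385,.06,9)); robot.pause(.2); print("slid",st(robot))
cv2.imwrite("pics/w3.png",robot.grab_frame("wrist"))
```

```text
grip (array([-28.44, 101.72]), np.float64(128.28506579284652), array([-2.28,  1.19,  4.5 ]), 24.078807283258016, 7.7833)
True
up (array([-28.6 , 101.73]), np.float64(131.18954180781515), array([ 6.07, -0.78, -4.99]), 24.147092997577783, 8.2083)
BLOCK (array([-28.55,  99.41]), np.float64(131.61649211038588), array([ 3.23,  3.7 , -2.56]), 23.842324424539278, 8.475)
```

View pics/w3.png

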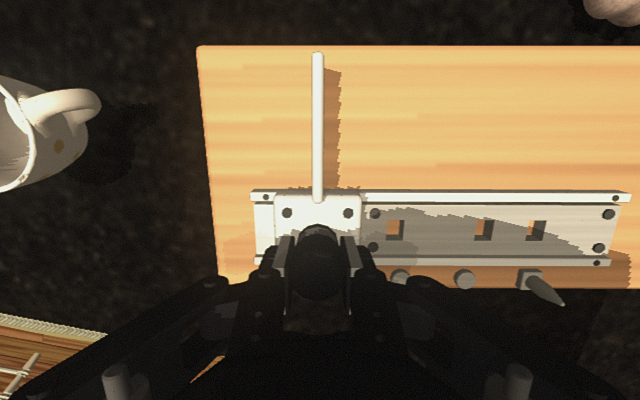

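The wrist view shows the knob held between the pads at about (318,262), with the stop still at its parking place. The lift guard tripped early at 3 mm up, so the slide stopped against the hole wall at a low force. I'll re-centre and lift further, checking this time.

Run:
```python
from plant import robot
from h import *
np.set_printoptions(precision=2,suppress=True)
y0=.10165
go(robot,-.0285,y0,.1315,.02); robot.pause(.2); print("c",st(robot))
for z in(.134,.1365,.139):
    r=go(robot,-.0285,y0,z,.02,10); robot.pause(.15); print(r,st(robot))
    if r: break
cv2.imwrite("pics/w4.png",robot.grab_frame("wrist"))
```

```text
c (array([-28.5 , 101.66]), np.float64(131.35182248778654), array([ 4.63, -0.31, -5.61]), 23.790351153716404, 9.0)
False (array([-28.52, 101.66]), np.float64(133.8901466312082), array([ 3.86, -0.51, -6.41]), 24.341101894152583, 9.425)
False (array([-28.52, 101.66]), np.float64(136.36956863890072), array([ 5.39,  0.9 , -6.72]), 23.976321567311604, 9.85)
False (array([-28.49, 101.64]), np.float64(138.87491736132748), array([ 4.04, -1.1 , -6.82]), 24.02169615261092, 10.275)
```

Run:
```python
from plant import robot
from h import *
np.set_printoptions(precision=2,suppress=True)
y0=.10165
if go(robot,-.0285,y0-.02,.139,.03,9): print("BLOCK",st(robot))
else:
    print(st(robot)); print(go(robot,-.0285,-.0402,.139,.06,9)); robot.pause(.2); print("slid",st(robot))
cv2.imwrite("pics/w5.png",robot.grab_frame("wrist"))
```

```text
(array([-28.57,  81.63]), np.float64(138.96128093195358), array([ 4.86, -1.34, -6.68]), 23.393675342846404, 11.1417)
False
slid (array([-28.6 , -40.15]), np.float64(138.94435032186078), array([-0.09,  0.61, -7.21]), 23.88377516448237, 13.525)
```

View pics/w5.png

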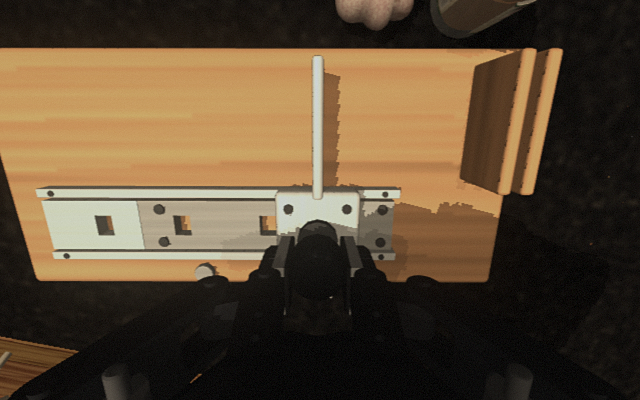

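The stop now sits over the target area, with the carriage spanning columns 275–358. The other holes are visible at (182,225) and (268,225). I'll lower a little, release, and check.

Run:
```python
from plant import robot
from h import *
np.set_printoptions(precision=2,suppress=True)
go(robot,-.0285,-.0402,.137,.02)
robot.set_gripper(.034); robot.pause(.3); print(st(robot))
go(robot,-.0285,-.0402,.128,.03); print(st(robot))
ys=[]
for d in(-.008,.008):
    r=go(robot,-.0285,-.0402+d,.128,.012,4); s=st(robot);print(r,s); ys.append(s[0][1])
    go(robot,-.0285,s[0][1]/1e3-np.sign(d)*.001,.128,.02)
    if not r: break
print(ys,np.mean(ys),np.ptp(ys))
cv2.imwrite("pics/w6.png",robot.grab_frame("wrist"))
```

```text
(array([-28.4 , -40.26]), np.float64(137.1710065429111), array([ 0.27, -0.29,  1.11]), 33.74399027477393, 14.3833)
(array([-28.68, -40.14]), np.float64(127.68893381413021), array([-0.2 ,  0.49, -0.72]), 33.627159173664985, 14.8333)
True (array([-28.61, -45.91]), np.float64(127.78893320254251), array([0.46, 2.35, 0.65]), 34.176785936463745, 15.3667)
True (array([-28.56, -34.15]), np.float64(127.85240797108116), array([ 0.53, -2.33,  1.57]), 33.941080394056435, 16.4833)
[np.float64(-45.91437383714253), np.float64(-34.14503050467821)] -40.02970217091037 11.769343332464317
```

View pics/w6.png

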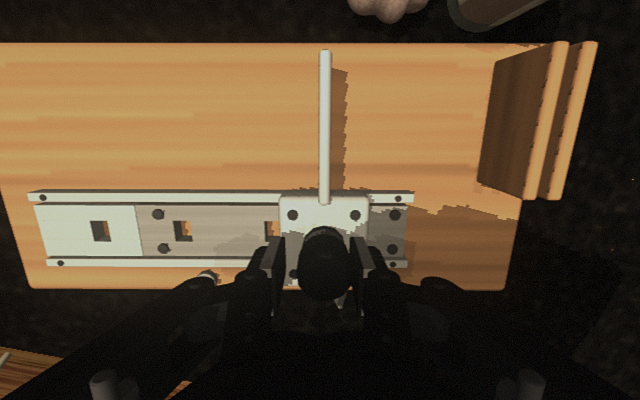

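The play between the light touches (11.8 mm) matches the parking hole (11.7 mm), so the pin is captured. I'll retreat and check the knob height by camera.

Run:
```python
from plant import robot
from h import *
go(robot,-.0285,-.0400,.128,.03)
robot.set_gripper(.06)
go(robot,-.0285,-.0400,.19,.1)
go(robot,-.0285,-.0400,.26,.15)
robot.pause(.4); print(st(robot))
im=robot.grab_frame("scene"); c=robot.get_calibration("scene")
b=B
# knob top centre, home / on strip, at new and at the start place
for y in(-.0417,.1):
  for h in(.084,.092): print(y,h,proj(b2w([-.03,y,h],b),c), proj(b2w([-.03,y,.048],b),c))
old=cv2.imread("pics/scene.png")
z=lambda a,u,v:cv2.resize(a[v-30:v+30,u-32:u+33],(390,360),interpolation=cv2.INTER_CUBIC)
u,v=proj(b2w([-.03,-.0417,.07],b),c)[0].astype(int);u0,v0=proj(b2w([-.03,.1,.07],b),c)[0].astype(int)
print(u,v,u0,v0)
cv2.imwrite("pics/chk.png",np.hstack([z(old,u0,v0),z(im,u,v)]))
```

```text
(array([-28.63783086, -39.93184349]), np.float64(259.58532116871766), array([ 0.1202008 , -0.47246992, -0.05571198]), 59.98271593638523, 19.25)
-0.0417 0.084 [[343.30687378 197.6278401 ]] [[342.99963722 212.73292432]]
-0.0417 0.092 [[343.37684939 194.18753465]] [[342.99963722 212.73292432]]
0.1 0.084 [[319.40553596 238.55590617]] [[319.59583832 254.73626374]]
0.1 0.092 [[319.36204985 234.85852249]] [[319.59583832 254.73626374]]
343 203 319 244
```

View pics/chk.png

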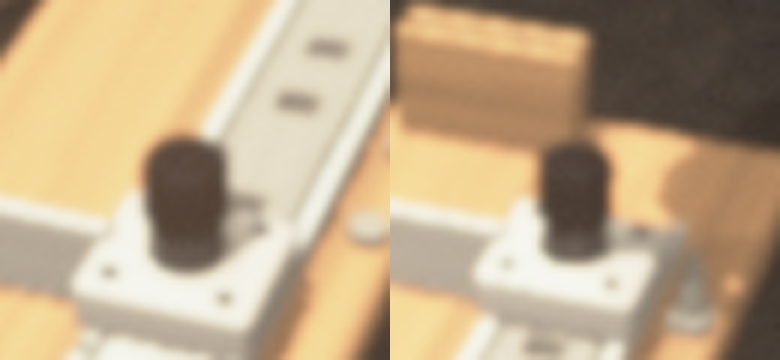

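In the before and after views the knob stands equally low on its carriage: about 139 px tall at parking and 122 px now, where 130 is expected home and about 150 if the pin were resting on the strip. The pin is home beside the pointer, and nothing else has moved.

```bash
python3 -c "
from plant import robot
print(robot.job_done())"
```

```text
the job is handed in; nothing more can be done
None
```

The job is handed in: the stop is in the hole beside the tall pointed marker (board y ≈ −42 mm), the side-to-side feel and the knob height both show the pin home, and it took about 19 s of the 45 s.

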